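Close up the bench leak tester and start the test

ROBOT

A 6-joint arm with a two-finger parallel gripper is mounted at the origin on the work surface. World frame = base frame: x ahead of the robot, y to its left, z up, the work surface at z = 0. Lengths are in m, angles in rad, forces in N, time in s.
With the tool pointing down it reaches from about 0.3 to 0.775 m from the base axis. Payload 14.6 kg.
Tool frame: the origin (TCP) lies at the very end of the fingers, on their centre line; the grasp point (between the pads) lies 19 mm behind it; z points along the fingers, y is the line along which they close (so a half turn about z gives the same grasp; the last joint's range is limited). The gripper opens to 94 mm and grips with 3 to 60 N. Pads are 16 mm wide; open, the fingers measure 119 mm over their backs; the gripper's body (75 mm by 177 mm) begins 78 mm behind the grasp point.
Start: joints at [1.176, 0.3, 1.521, -0, 1.321, -0.067], TCP at [0.177, 0.521, 0.18] pointing down, gripper open.
Joint ranges: [-3.03, 3.03], [-0.79, 2.21], [0.23, 2.52], [-1.04, 4.18], [0, 3.07], [-2.55, 2.55]. Speed limits (rad/s): [2.22, 2.22, 2.57, 3.14, 3.14, 3.14].

INTERFACE

Orientations are given as [roll, pitch, yaw] about the fixed x, y, z axes, in that order (R = Rz(yaw) Ry(pitch) Rx(roll)).
In Python, from station import ctrl gives the robot as it stands.
- The arm moves only by the shell command python3 -m pendant 'ROWS' [OPENING] [FORCE]. ROWS is JSON, a list of rows, each a list of 2 entries, a list of its own where there are three numbers: the shift along the world's x, y, z in cm, then the turn about the world's z in rad. A call has 1 to 20 rows; each row shifts and turns the commanded pose from where the row before left it; what a row does not reach is not made up. A row lasts 1/12 s, in which the tool goes at most 41.7 mm and 7.16 degrees, less where a joint would pass 70% of its speed; a pose out of reach is approached as far as the arm can. A call is refused whole if a number of a shift passes 4.17 or a number of a turn 0.125, either way. A call with a gripper value outside its range is refused whole. OPENING is the opening, from 0 (shut) to 1 (fully open), set as the call begins (- or left out, the last holds). The fingers move at their own pace and stop on an object; FORCE is the grip in N (left out, the last holds). Time passes only in rows, so rows that do not move let the fingers close. It gives the time, the measured TCP pose, the force, the opening and the grip force at its end, in the units of the state.
- ctrl.get_obs(): the state, without advancing time (a new reading comes with each control period).
- ctrl.camera(name): name is "scene" or "side" or "wrist"; returns a dict with "color" (420x560x3 uint8, red, green, blue), "intrinsics" (3x3 intrinsics, pixels), "k1" (the pictures are not rectified: a ray, as slopes to the right and down, at radius r is drawn at 1 + k1 r^2 times it, then the intrinsics apply), "camera_from_world" (4x4, takes a point from world to camera coordinates). Camera axes: x right, y down, z forward; pixel columns grow to the right and rows downward; lengths in m; the calibration is good to about 2 mm. A picture is of the moment at which its call begins. There is no depth.
- ctrl.hand_in(): hands the job in; it is judged then, once.
The state is a dict: "time_s": time; "qpos": joint angles; "joint_vel": joint speeds; "tau": joint torques, N m; "ee_pos": TCP position; "eef_rot": TCP orientation; "force": force on the tool from outside, world axes, zero at the start; "moment": the same for the moment, N m; "grip_width": finger opening in m; "grip_force": force on a finger pad.
Only numpy, scipy, OpenCV 4.12 (cv2) and the standard library are available. Lean on these libraries where they do the work, as an engineer would, in place of code of your own. Each camera call takes 0.05 s, during which the arm holds its last target. There are 200 camera calls.

TASK

Start a leak test on the flange that is already lying in the tester: with the fingertips push the loaded slide fully home into the tester, then push the clear guard fully shut over it, then press the small flat start button all the way down and let it come up again. Do not slam the slide or the guard, do not pick anything up, keep the flange lying flat in its tray, do not press the mushroom stop button, and leave everything else on the bench where it is.

Things in the scene. Friction and masses are not known exactly. Their poses are not given: they have to be found in the camera images.
- tester: Bench leak tester fixed to the table, a blue housing 200 mm deep (x), 300 mm wide (y) and 100 mm high, with a grey instrument housing (34 mm deep, top at 146 mm) along its rear edge. Origin: centre of its underside; its x axis points from its front to its rear, y to its left, z up. The left half is an open-topped chamber, which the slide enters through the front and which the guard covers. It is turned by up to 0.22 rad.
- carriage (a joint): How far the aluminium slide that carries the flange stands out of the tester's front, in m: 0 fully home, at most 0.1. It moves along the tester's x axis (pushed home towards +x of the tester), with about 2 N of friction, and stays where it is left. A hard stop ends it at 0.
- carriage_face (a point): Point on the outer, front face of the slide's upright aluminium front plate, which is pushed; midway across it, 25 mm below its top edge and 95 mm above the table. The plate is 136 mm wide (tester's y), 100 mm high (from 20 to 120 mm above the table) and 12 mm thick. Axes as the tester's. At home the plate lies 2 mm in front of the housing and its face 14 mm; the housing's top with the guard on it is at most 107 mm above the table there.
- cover (a joint): How far the clear guard stands open, in m: 0 fully shut over the chamber, at most 0.13. It slides on the tester's top along the tester's y axis (shut towards +y, to the tester's left), with about 1.5 N of friction, and stays where it is left. A hard stop ends it at 0.
- cover_rail (a point): Middle of the top edge of the aluminium rail by which the guard is pushed; it stands upright on the guard's right-hand end: 110 mm long (tester's x), 12 mm thick (tester's y: faces 6 mm either side of this point), 34 mm tall, its top 135 mm above the table. The guard plate below it is 4 mm thick (146 mm wide, 150 mm deep, aluminium strips 6 mm thick along its edges, its top at most 107 mm above the table) and ends 5 mm beyond the rail's right face. Axes as the tester's.
- control_box: Grey control box fixed to the table, 160 mm (x) by 90 mm (y) by 55 mm high, on the left or the right of the tester, opposite the bolt bin; turned by up to 0.3 rad. Origin: centre of its underside. The start button is at its x = -42 mm, the stop button at x = +42 mm.
- start_top (a point): Centre of the top of the start button: the small, flat, black one (26 mm across, standing 10 mm proud of a steel collar 34 mm across), 71 mm above the table when up.
- start (a joint): How far the start button is pressed, in m: 0 up, 0.006 fully down (about 5 N); a spring brings it back up.
- stop_top (a point): Centre of the top of the mushroom stop button: the wide one (40 mm across), 84 mm above the table. Not to be pressed.
- stop (a joint): How far the mushroom stop button is pressed, in m: 0 up, 0.006 down.
- flange: Turned steel flange under test, lying loose anywhere in the slide's tray: disc 90 mm across and 12 mm thick with a hub, 40 mm high in all, 0.28 to 0.46 kg. It rides with the slide. Origin: centre of its underside.
- tray_middle (a point): Middle of the slide's shallow tray, on its floor, 30 mm above the table; axes as the tester's. The tray is 160 mm long (x) and 116 mm wide (y) inside, with rims 12 mm high.
- spare_flange: Another flange of the same shape, loose on the table in front of the tester's right half. Bystander. Origin: centre of its underside.
- socket: Steel wrench socket, 28 mm across, 34 mm high, standing loose on the table off the tester's front left corner. Bystander. Origin: centre of its underside.
- bolt_bin: Grey open bin of bolts, 160 by 90 by 50 mm, fixed to the table on the side opposite the control box. Origin: centre of its underside.
- screwdriver: Screwdriver lying near the robot on its right, bystander.
- dish: Plastic bowl, 110 mm across, 45 mm high, to the left of the tester, bystander.
- oil: Bottle, 52 mm across, 130 mm high, to the right of the tester, bystander.
Things that resemble listed ones, but are neither listed nor needed, are in the scene too. What is shaped like the flange but blue or yellow is not meant.

How it is judged:
On the way, in this order (a step that is already met when the one before it is completed fails the run):
1. the slide is fully home (within 4 mm) (value of joint carriage below 0.004 m), for 0.2 s.
2. the guard is fully shut (within 4 mm), the slide still home (value of joint each of cover, carriage below 0.004 m), for 0.2 s.
3. the start button is pressed down at least 4.5 of its 6 mm (all of step 2 and value of joint start above 0.0045 m), for 0.05 s.
At the end, for the whole second after the job is handed in: The slide and the guard are both within 4 mm of their closed stops, both buttons are up again, and the flange lies still and flat on the slide's tray (all of step 2 and value of joint each of start, stop below 0.0015 m and x of flange in the frame of tray_middle between -0.042 and 0.042 m and y of flange in the frame of tray_middle between -0.022 and 0.022 m and z of flange in the frame of tray_middle below 0.008 m and angle between flange's own z axis and vertical below 0.15 rad and linear speed of flange below 0.02 m/s); the robot touches nothing.
It fails at once if out of order: the guard is pushed on before the slide is home, or the start button pressed before both are shut ((value of joint carriage above 0.006 m and value of joint cover below 0.05 m) or (value of joint start above 0.003 m and value of joint any of carriage, cover above 0.006 m)).
It fails at once if the mushroom stop button is pressed (value of joint stop above 0.003 m).
It fails at once if the slide or the guard is slammed (faster than 0.4 m/s) (velocity of joint any of carriage, cover below -0.4 m/s).
It fails at once if the flange is lifted or knocked out of its tray (not (x of flange in the frame of tray_middle between -0.042 and 0.042 m and y of flange in the frame of tray_middle between -0.022 and 0.022 m and z of flange in the frame of tray_middle below 0.008 m and angle between flange's own z axis and vertical below 0.15 rad)).
It fails at once if a bystander is moved by more than 20 mm (distance of any of spare_flange, socket, screwdriver, dish, oil from where it was at the start of the episode above 0.02 m).
It also fails if it takes over 51 s, if anything falls off the work surface, if the arm or the gripper's body presses on something with over 40 N, if the wrist force passes 120 N, or if a joint passes its speed limit or range.

## Working session

There is one attempt and no reset: what is moved stays moved. The work goes in short steps, Python scripts to look and compute and a shell command to move; the robot and the scene stay as the last step left them, time stands still between calls to the robot, and variables do not carry over. Pictures are saved under pics/ and viewed, at most 10 in all, crops included, and the job is handed in when it is done.

```bash
mkdir -p pics
cat > h.py <<'E'
import numpy as np, cv2
from station import ctrl
def snap(n,f=None):
    c=ctrl.camera(n); np.savez('pics/%s.npz'%n,**c)
    cv2.imwrite('pics/'+(f or n+'.png'),c['color'][:,:,::-1]); return c
def load(n): return dict(np.load('pics/%s.npz'%n))
def dist(k1): return np.array([k1,0,0,0],float)
def proj(c,P):
    T=c['camera_from_world']; r,_=cv2.Rodrigues(T[:3,:3])
    return cv2.projectPoints(np.array(P,float).reshape(-1,1,3),r,T[:3,3],c['intrinsics'],dist(float(c['k1'])))[0][:,0]
def onz(c,uv,z):
    p=cv2.undistortPoints(np.array(uv,float).reshape(-1,1,2),c['intrinsics'],dist(float(c['k1'])))[:,0]
    T=c['camera_from_world'];R=T[:3,:3];o=-R.T@T[:3,3]
    d=np.c_[p,np.ones(len(p))]@R
    z=np.broadcast_to(z,len(p)); return o+d*((z-o[2])/d[:,2])[:,None]
E
python3 - <<'E'
from h import *
a=snap('scene');b=snap('side');
for c in(a,b):
    T=c['camera_from_world'];print(-T[:3,:3].T@T[:3,3],c['k1'])
o=ctrl.get_obs();print(o['time_s'],o['ee_pos'],o['eef_rot'],o['grip_width'])
E
```

```text
[1.20747066 0.4436319  0.6957757 ] -0.07090306720697619
[-0.10458012 -0.59545015  0.62728869] -0.08520061245629346
0.1 [0.17698147 0.52047063 0.17993399] [-3.14056626e+00 -8.27940999e-05  2.81377093e+00] 0.09397727613805129
```

View pics/scene.png

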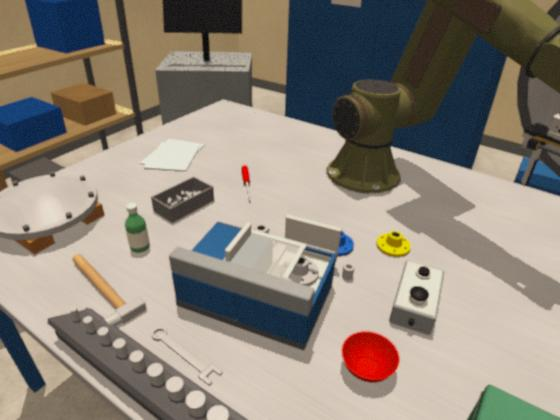

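View pics/side.png

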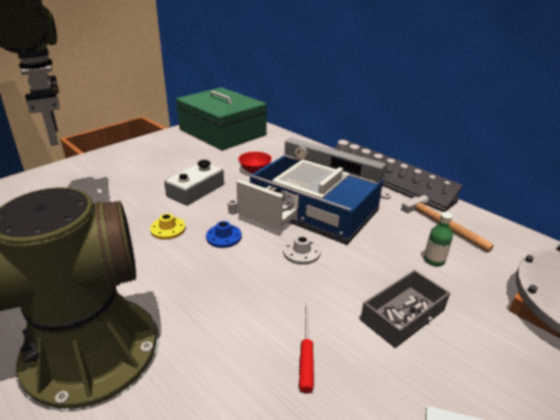

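The scene view shows the tester at about (257,275), with its slide plate at (312,233) and guard rail at (238,241). The control box is at (418,295), with the small button at (424,271) and the mushroom at (419,294). In the side view the plate is at (262,205), the rail at (325,180), and the buttons at (184,178) (flat) and (204,165) (mushroom).

Possible mix-ups:
- **Flanges:** the one in the tray is at scene (303,268). The blue (343,243) and yellow (394,243) ones are decoys, and the spare is at side (302,247).
- **Buttons:** flat (424,271) against mushroom (419,294).
- **Upright edges:** slide plate (312,233), guard rail (238,241) and instrument housing (235,280).

I'll check these in close crops.

Run:
```python
from h import *
a=load('scene')['color'][:,:,::-1];b=load('side')['color'][:,:,::-1]
cv2.imwrite('pics/c1.png',cv2.resize(a[205:345,165:455],(800,386),interpolation=cv2.INTER_CUBIC))
cv2.imwrite('pics/c2.png',cv2.resize(b[130:270,155:395],(800,467),interpolation=cv2.INTER_CUBIC))
```

```text
(no output)
```

View pics/c1.png

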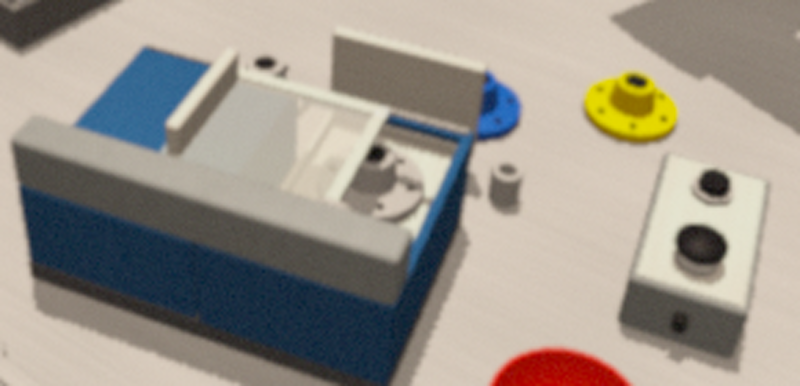

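View pics/c2.png

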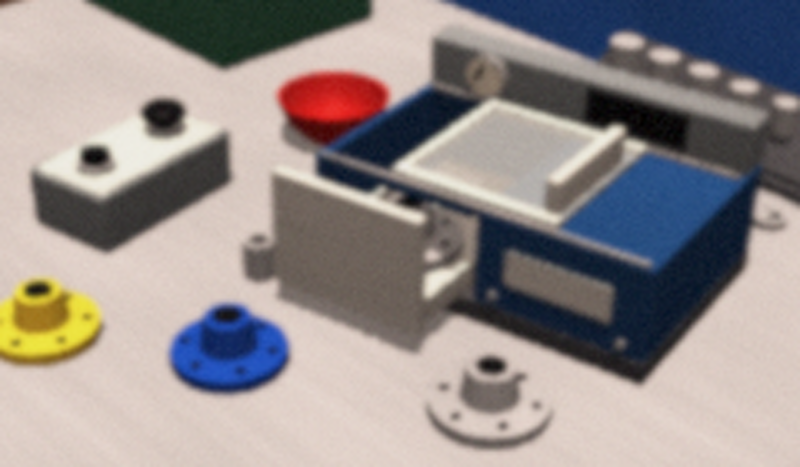

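Run:
```python
from h import *
a=load('scene');b=load('side')
np.set_printoptions(precision=4,suppress=True)
A=lambda l:np.array(l)/(800/290)+[165,205]
B=lambda l:np.array(l)/(800/240)+[155,130]
def show(n,c,f,l,z):
    P=onz(c,f(l),z);print(n,P[:,:2].tolist() if 0 else P[:,:2].round(4).tolist())
    if len(P)>1: d=P[1]-P[0];print('   ang',np.arctan2(d[1],d[0]).round(3),np.linalg.norm(d).round(3))
show('plate A R,L',a,A,[(335,30),(486,68)],.12)
show('plate B R,L',b,B,[(421,220),(276,172)],.12)
show('rail A f,r',a,A,[(233,52),(172,130)],.135)
show('rail B f,r',b,B,[(550,184),(622,128)],.135)
show('housefront B R,L',b,B,[(652,267),(320,155)],.10)
show('house right B f,r',b,B,[(652,267),(762,172)],.10)
show('start A',a,A,[(714,181)],.071);show('start B',b,B,[(95,154)],.071)
show('stop A',a,A,[(701,242)],.084);show('stop B',b,B,[(163,110)],.084)
show('socket A',a,A,[(507,172)],.034);show('socket B',b,B,[(258,240)],.034)
show('spare B',b,B,[(491,366)],.04);show('blue B',b,B,[(229,316)],.04)
```

```text
plate A R,L [[0.5091, 0.0177], [0.4804, 0.1494]]
   ang 1.786 0.135
plate B R,L [[0.5043, 0.012], [0.4733, 0.1361]]
   ang 1.816 0.128
rail A f,r [[0.6032, -0.0216], [0.7088, 0.0012]]
   ang 0.212 0.108
rail B f,r [[0.5911, -0.0321], [0.7008, -0.0104]]
   ang 0.194 0.112
housefront B R,L [[0.6033, -0.12], [0.54, 0.1633]]
   ang 1.791 0.29
house right B f,r [[0.6033, -0.12], [0.7812, -0.0924]]
   ang 0.154 0.18
start A [[0.4451, 0.3455]]
start B [[0.4365, 0.3341]]
stop A [[0.5332, 0.3611]]
stop B [[0.513, 0.3418]]
socket A [[0.4941, 0.1879]]
socket B [[0.4877, 0.1811]]
spare B [[0.4958, -0.0695]]
blue B [[0.3985, 0.1037]]
```

Checked against the description: the slide plate is the one with the grey flange behind it, the start button is the small flat one nearer the robot (about 0.44, 0.34), and tester yaw is about 0.21. I'll move in front of the plate with the fingers shut and look again from there.

```bash
python3 -m pendant '[[[1.6,-3,0],0.036],[[1.6,-3,0],0.036],[[1.6,-3,0],0.036],[[1.6,-3,0],0.036],[[1.6,-3,0],0.036],[[1.6,-3,0],0.036],[[1.6,-3,0],0.036],[[1.6,-3,0],0.036],[[1.6,-3,0],0.036],[[1.6,-3,0],0.036],[[1.6,-3,0],0.036],[[1.6,-3,0],0.036],[[1.6,-3,0],0.036],[[1.6,-3,0],0.036],[[1.6,-3,0],0.036],[[0,0,0],0]]' 0 20
python3 - <<'E'
from h import *
c=snap('wrist');T=c['camera_from_world'];print(-T[:3,:3].T@T[:3,3],T[2,:3])
o=ctrl.get_obs();print(o['force'],o['qpos'])
E
```

```text
time_s: 1.43
ee_pos: [0.4186, 0.0668, 0.1802]
eef_rot: [-3.141, -0.0, -2.931]
force: [0.3, 0.2, -0.7]
grip_width: 0.0008
grip_force: 0.0
[0.35001781 0.05301664 0.38512518] [ 0.23478726  0.04815671 -0.97085317]
[ 0.11969198  0.28930426 -0.15806934] [ 7.66256477e-02  1.36915974e-02  1.85310929e+00 -1.75181569e-04
  1.27558671e+00 -1.70284457e+00]
```

View pics/wrist.png

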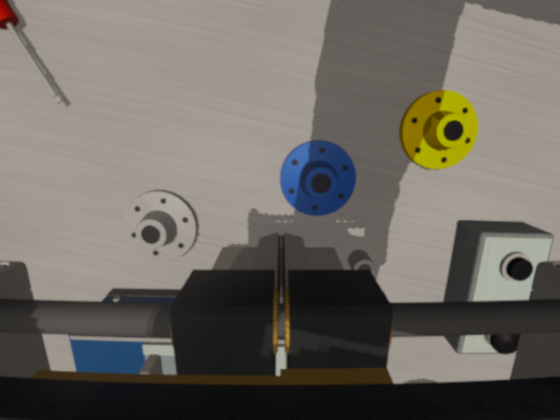

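The wrist view shows the start button at (518,267), the mushroom at (505,343), the spare hub at (150,233) and the blue hub at (320,183). The fingers hide the slide plate.

Run:
```python
from h import *
c=load('wrist');a=load('scene');b=load('side')
print(onz(c,[(518,267),(505,342),(150,233),(320,183)],[.071,.084,.04,.04]).round(4))
for P in onz(c,[(518,267)],.071): print(proj(a,[P]),proj(b,[P]))
```

```text
[[ 0.4384  0.3366  0.071 ]
 [ 0.5238  0.3476  0.084 ]
 [ 0.495  -0.0696  0.04  ]
 [ 0.3987  0.1063  0.04  ]]
[[420.98557894 267.41358606]] [[183.56801756 175.68209162]]
```

```bash
python3 -m pendant '[[[0,-0.4,-2.8],0],[[0,-0.4,-2.8],0],[[0,0,-2.9],0],[[1,0.21,0],0],[[1,0.21,0],0],[[1,0.21,0],0],[[1,0.21,0],0],[[0.6,0.13,0],0],[[0.6,0.13,0],0],[[0.6,0.13,0],0],[[0.6,0.13,0],0],[[0.6,0.13,0],0],[[0.6,0.13,0],0]]'
```

```text
time_s: 2.57
ee_pos: [0.4936, 0.0791, 0.0955]
eef_rot: [-3.142, 0.0, -2.929]
force: [-0.0, -0.0, 0.4]
grip_width: 0.0003
grip_force: 0.0
```

```bash
python3 -m pendant '[[[0.6,0.13,0],0],[[0.6,0.13,0],0],[[0.6,0.13,0],0],[[0.6,0.13,0],0]]'
python3 - <<'E'
from h import *
b=snap('side','s2.png')['color'][:,:,::-1]
cv2.imwrite('pics/c3.png',cv2.resize(b[110:260,175:395],(733,500),interpolation=cv2.INTER_CUBIC))
E
```

```text
time_s: 2.9
ee_pos: [0.5177, 0.0842, 0.0954]
eef_rot: [-3.142, -0.0, -2.93]
force: [0.5, -0.4, 0.4]
grip_width: 0.0007
grip_force: 0.0
```

View pics/c3.png

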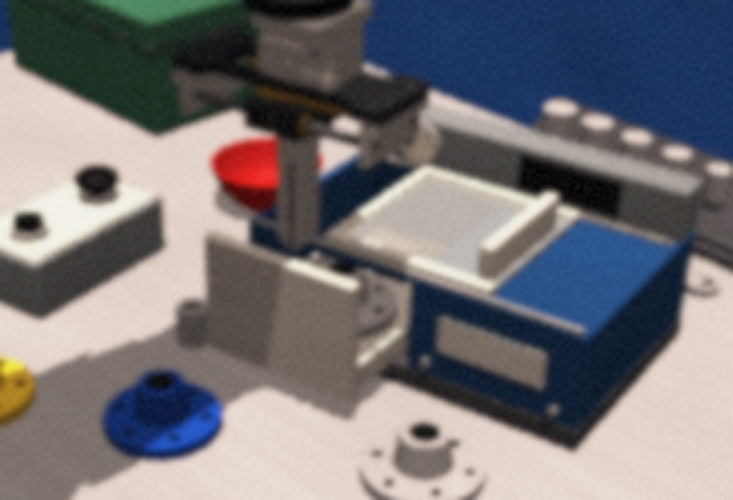

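The slide hasn't moved (plate top edge from (207,237) to (358,290)), and the fingertip at (297,245) appears behind the plate. I'll check this against the calibration.

Run:
```python
from h import *
o=ctrl.get_obs();P=o['ee_pos'];print(P)
b=load('side');s=500/150
print('tcp crop px',(proj(b,[P,P+[0,0,.06]])-[175,110])*s)
B=lambda l:np.array(l)/s+[175,110]
print(onz(b,B([(358,290),(207,237)]),.12).round(3)); print(onz(b,B([(350,412),(210,352)]),.02).round(3))
print('tcp line z for tip px(297,247)',[onz(b,B([(297,247)]),z).round(3) for z in(.08,.1,.12,.14)])
a=snap('scene'); cv2.imwrite('pics/c4.png',cv2.resize(a['color'][150:330,165:405,::-1],(800,600),interpolation=cv2.INTER_CUBIC))
print('scene tcp px',(proj(a,[P])-[165,150])*800/240)
```

```text
[0.51840874 0.08433916 0.09545363]
tcp crop px [[300.1954341  272.26017267]
 [300.28698979 201.39939187]]
[[0.503 0.007 0.12 ]
 [0.474 0.139 0.12 ]]
[[0.494 0.003 0.02 ]
 [0.47  0.136 0.02 ]]
tcp line z for tip px(297,247) [array([[0.562, 0.136, 0.08 ]]), array([[0.538, 0.109, 0.1  ]]), array([[0.513, 0.082, 0.12 ]]), array([[0.489, 0.056, 0.14 ]])]
scene tcp px [[475.63745381 286.74707262]]
```

View pics/c4.png

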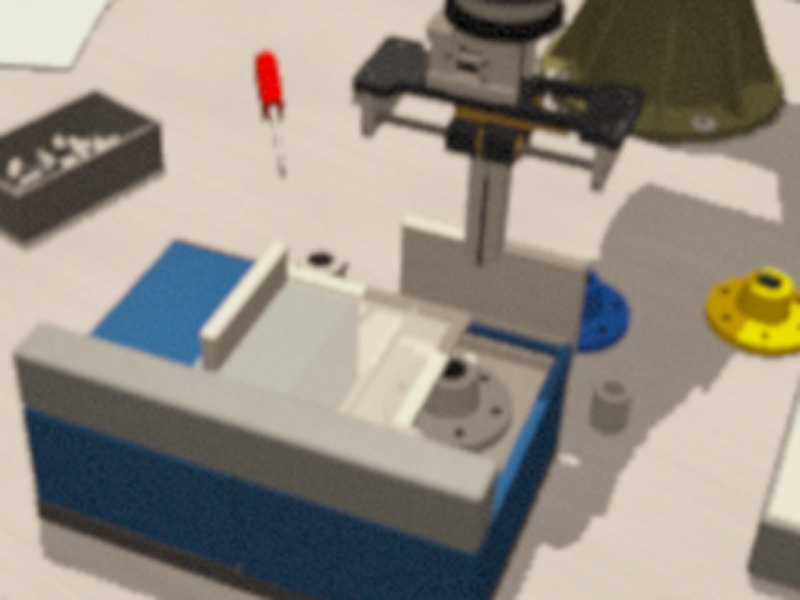

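The slide is still untouched. In the scene crop the fingertip (482,264) is on the tester side of the plate, and in both views it sits about 25 crop pixels higher than predicted. I'll triangulate the tip and the plate.

Run:
```python
from h import *
a=load('scene');b=load('side');w=load('wrist')
print('wrist tcp',proj(w,[[.4186,.0668,.1802],[.4186,.0668,.21]]))
def tri(pa,pb):
    q=[]
    for c,p in((a,pa),(b,pb)):
        q.append(cv2.undistortPoints(np.array(p,float).reshape(1,1,2),c['intrinsics'],dist(float(c['k1'])))[0,0])
    X=cv2.triangulatePoints(a['camera_from_world'][:3],b['camera_from_world'][:3],q[0],q[1])[:,0];X=X[:3]/X[3]
    return X.round(4),(proj(a,[X])-pa).round(1),(proj(b,[X])-pb).round(1)
A=lambda l:np.array(l)*.3+[165,150]
B=lambda l:np.array(l)*.3+[175,110]
A1=lambda l:np.array(l)/(800/290)+[165,205]
B1=lambda l:np.array(l)/(800/240)+[155,130]
print('tip',tri(A((482,264)),B((297,248))))
for n,p,q in(('plR',(335,30),(421,220)),('plL',(486,68),(276,172)),('railf',(233,52),(550,184)),('railr',(172,130),(622,128)),('start',(714,181),(95,154)),('stop',(701,242),(163,110)),('sock',(507,172),(258,240)),('blue',(494,83),(229,316))):
    print(n,tri(A1(p),B1(q)))
```

```text
wrist tcp [[280.23401146 234.59923618]
 [280.04198359 251.16874117]]
tip (array([0.5172, 0.0869, 0.1158]), array([[-0.1,  0. ]]), array([[-0.1, -0. ]]))
plR (array([0.5068, 0.0155, 0.1176]), array([[-0.3,  0. ]]), array([[-0.3, -0.1]]))
plL (array([0.4778, 0.1458, 0.1157]), array([[-1.1,  0.4]]), array([[-1. , -0.4]]))
railf (array([ 0.598, -0.026,  0.13 ]), array([[-0.1,  0. ]]), array([[-0.1, -0. ]]))
railr (array([ 0.7062, -0.0039,  0.1308]), array([[-1., -0.]]), array([[-0.8, -0. ]]))
start (array([0.4411, 0.3441, 0.0663]), array([[-0.5,  0.3]]), array([[-0.4, -0.3]]))
stop (array([0.5238, 0.3594, 0.0746]), array([[-0.4,  0.2]]), array([[-0.3, -0.2]]))
sock (array([0.491 , 0.1863, 0.0306]), array([[-0.2,  0.1]]), array([[-0.2, -0.1]]))
blue (array([0.3998, 0.1188, 0.0359]), array([[-3.2,  1.1]]), array([[-3.2, -1.4]]))
```

The triangulated tip is at z ≈ 0.12, while the reported value is 0.095. That explains why the finger skimmed over the plate's 0.12 m top edge without force. I'll lift, back out, and approach lower, at a reported z of about 0.07, which is on the plate whichever value is right.

```bash
python3 -m pendant '[[[0,0,2],0],[[0,0,2],0],[[-3.4,-0.73,0],0],[[-3.4,-0.73,0],0],[[-3.4,-0.73,0],0],[[0,0,-2.2],0],[[0,0,-2.2],0],[[0,0,-2.2],0],[[0,0,0],0]]'
python3 -m pendant '[[[1,0.21,0],0],[[1,0.21,0],0],[[1,0.21,0],0],[[1,0.21,0],0],[[0.6,0.13,0],0],[[0.6,0.13,0],0],[[0.6,0.13,0],0],[[0.6,0.13,0],0],[[0.6,0.13,0],0]]'
python3 - <<'E'
from h import *
b=snap('side','s3.png')['color'][:,:,::-1]
cv2.imwrite('pics/c5.png',cv2.resize(b[110:260,175:395],(733,500),interpolation=cv2.INTER_CUBIC))
P=ctrl.get_obs()['ee_pos'];print((proj(load('side'),[P])-[175,110])/.3)
E
```

```text
time_s: 3.75
ee_pos: [0.413, 0.062, 0.0666]
eef_rot: [3.141, -0.005, -2.93]
force: [-0.2, -0.5, -0.7]
grip_width: 0.0004
grip_force: 0.0
time_s: 4.5
ee_pos: [0.4853, 0.0771, 0.0696]
eef_rot: [-3.142, -0.001, -2.929]
force: [-2.0, -1.5, 2.1]
grip_width: 0.0006
grip_force: 1.3
[[274.86342075 320.02825455]]
```

View pics/c5.png

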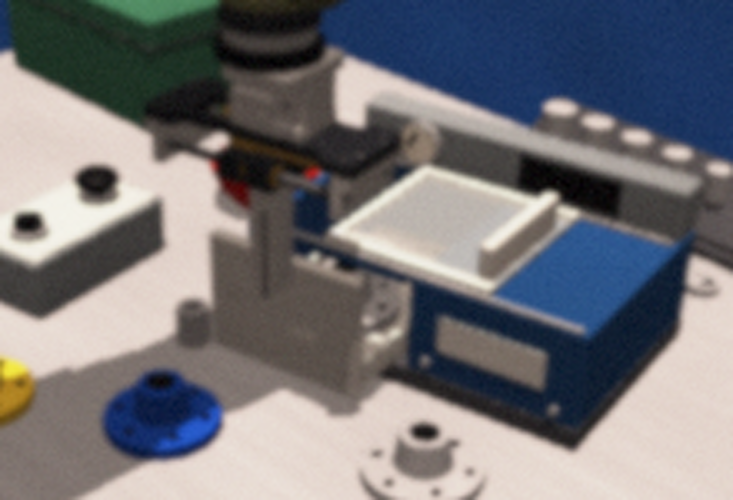

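The finger now overlaps the plate's front face (tip at (267,298)) with 2 N of contact, and it is pushing the slide. The real tip is about 22 mm above the reported z, so I'll keep using that offset.

```bash
python3 -m pendant '[[[0.6,0.13,0],0],[[0.6,0.13,0],0],[[0.6,0.13,0],0],[[0.6,0.13,0],0],[[0.6,0.13,0],0],[[0.6,0.13,0],0]]'; python3 -m pendant '[[[0.4,0.09,0],0],[[0.4,0.09,0],0]]';python3 -m pendant '[[[0.4,0.09,0],0],[[0.4,0.09,0],0]]'
```

```text
time_s: 5.05
ee_pos: [0.5217, 0.0849, 0.0694]
eef_rot: [-3.141, -0.0, -2.929]
force: [-1.6, -2.1, 0.8]
grip_width: 0.0006
grip_force: 1.3
time_s: 5.22
ee_pos: [0.5295, 0.0868, 0.0693]
eef_rot: [-3.142, -0.0, -2.929]
force: [-1.7, -2.4, 0.9]
grip_width: 0.0006
grip_force: 1.2
time_s: 5.38
ee_pos: [0.532, 0.0873, 0.0693]
eef_rot: [3.141, -0.014, -2.929]
force: [-74.9, -19.3, 51.5]
grip_width: 0.0006
grip_force: 38.8
```

Hard stop reached where expected, so the slide is home. I'll back off and lift clear. Next I work out the rail approach.

```bash
python3 -m pendant '[[[-0.5,-0.1,0],0],[[-1.5,-0.3,0],0],[[-2,-0.4,0],0],[[0,0,4],0],[[0,0,4],0],[[0,0,4],0],[[0,0,0],0]]'
python3 - <<'E'
from h import *
b=snap('side','s4.png')['color'][:,:,::-1]
cv2.imwrite('pics/c6.png',cv2.resize(b[110:260,175:395],(733,500),interpolation=cv2.INTER_CUBIC))
E
```

```text
time_s: 5.97
ee_pos: [0.5001, 0.0811, 0.1972]
eef_rot: [-3.14, 0.012, -2.929]
force: [0.6, 0.5, 0.8]
grip_width: 0.0006
grip_force: 0.0
```

View pics/c6.png

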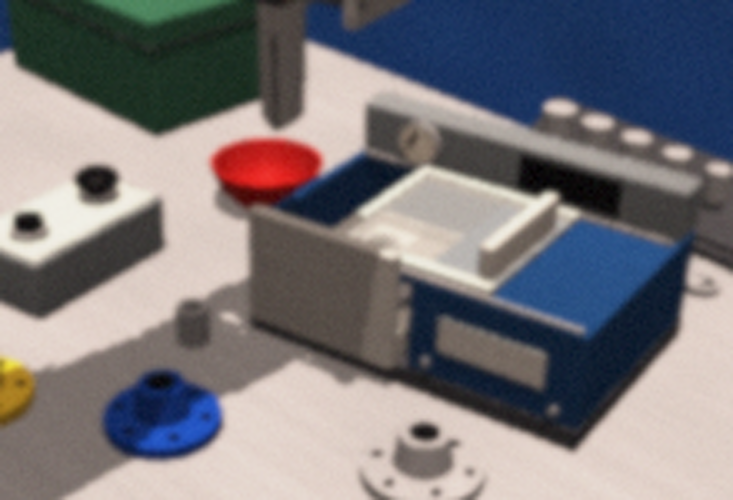

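The slide plate now sits against the housing (top edge (252,205) to (398,255)), so it is home. The rail top runs from (487,245) to (555,197), which puts its centre at about (0.648,-0.018). I'll approach from its right with the tip above the housing top.

```bash
python3 -m pendant '[[[2.6,-2.4,0],0],[[2.6,-2.4,0],0],[[2.6,-2.4,0],0],[[2.6,-2.4,0],0],[[2.6,-2.4,0],0],[[2.6,-2.4,0],0],[[0,0,-2.5],0],[[0,0,-2.5],0],[[0,0,-2],0],[[0,0,-1.2],0],[[0,0,-0.5],0],[[0,0,0],0]]'
python3 -m pendant '[[[0,0,-0.5],0],[[0,0,0],0]]'
python3 - <<'E'
from h import *
c=snap('scene');s=snap('side','s5.png')
cv2.imwrite('pics/c7.png',np.hstack([cv2.resize(x['color'][y:y+130,u:u+130,::-1],(400,400),interpolation=cv2.INTER_CUBIC) for x,y,u in((c,170,180),(s,100,260))]))
E
```

```text
time_s: 7.02
ee_pos: [0.6527, -0.0633, 0.1012]
eef_rot: [3.141, -0.002, -2.929]
force: [-0.4, 0.1, 0.6]
grip_width: 0.0006
grip_force: 0.0
time_s: 7.18
ee_pos: [0.6534, -0.0634, 0.0978]
eef_rot: [-3.141, 0.001, -2.929]
force: [-0.1, 0.5, -0.6]
grip_width: 0.0001
grip_force: 0.0
```

View pics/c7.png

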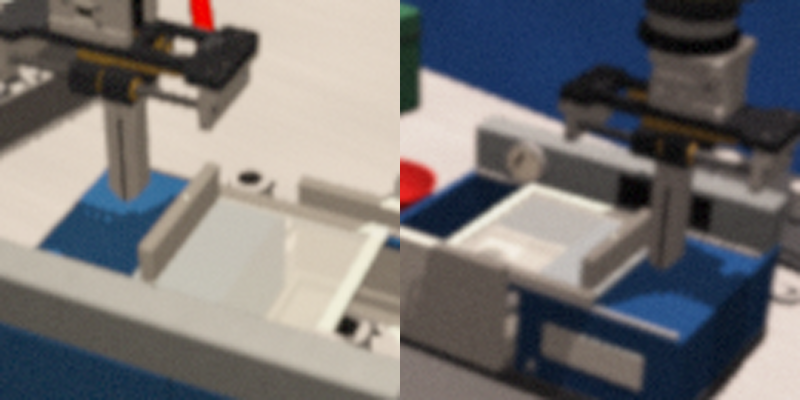

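The finger stands just right of the rail, level with its middle: tip at (127,197) in the left half and (667,265) in the right half. I'll triangulate the tip height before pushing.

Run:
```python
from h import *
a=load('scene');b=load('side')
def tri(pa,pb):
    q=[cv2.undistortPoints(np.array(p,float).reshape(1,1,2),c['intrinsics'],dist(float(c['k1'])))[0,0] for c,p in((a,pa),(b,pb))]
    X=cv2.triangulatePoints(a['camera_from_world'][:3],b['camera_from_world'][:3],q[0],q[1])[:,0];return (X[:3]/X[3]).round(4)
L=lambda u,v:(u*.325+180,v*.325+170); S=lambda u,v:((u-400)*.325+260,v*.325+100)
print('tip',tri(L(127,197),S(667,267)))
print('rail f,r',tri(L(212,168),S(584,255)),tri(L(150,245),S(648,212)))
```

```text
tip [ 0.6554 -0.0633  0.1195]
rail f,r [ 0.6032 -0.0221  0.1327] [ 0.6996 -0.0056  0.1323]
```

```bash
python3 -m pendant '[[[0,0,-0.4],0],[[-0.13,0.6,0],0],[[-0.13,0.6,0],0],[[-0.13,0.6,0],0],[[-0.13,0.6,0],0],[[-0.13,0.6,0],0],[[-0.13,0.6,0],0],[[-0.13,0.6,0],0],[[-0.13,0.6,0],0],[[-0.13,0.6,0],0]]'; python3 -m pendant '[[[-0.1,0.5,0],0],[[-0.1,0.5,0],0],[[-0.1,0.5,0],0]]'
```

```text
time_s: 8.12
ee_pos: [0.6414, -0.0089, 0.0936]
eef_rot: [-3.141, 0.0, -2.929]
force: [1.4, -1.1, 1.0]
grip_width: 0.0007
grip_force: 1.0
time_s: 8.37
ee_pos: [0.6383, 0.0059, 0.0935]
eef_rot: [-3.141, 0.0, -2.929]
force: [1.1, -1.7, 1.9]
grip_width: 0.0004
grip_force: 0.9
```

```bash
python3 -m pendant '[[[-0.1,0.5,0],0],[[-0.1,0.5,0],0],[[-0.1,0.5,0],0]]'; python3 -m pendant '[[[-0.05,0.25,0],0],[[-0.05,0.25,0],0]]'
```

```text
time_s: 8.62
ee_pos: [0.6352, 0.0209, 0.0934]
eef_rot: [3.142, -0.0, -2.93]
force: [0.0, -1.5, 1.4]
grip_width: 0.0006
grip_force: 0.9
time_s: 8.78
ee_pos: [0.6342, 0.0259, 0.0933]
eef_rot: [3.142, -0.0, -2.929]
force: [-0.6, -2.0, 0.6]
grip_width: 0.0004
grip_force: 0.8
```

```bash
python3 -m pendant '[[[-0.05,0.25,0],0],[[-0.05,0.25,0],0]]'
```

```text
time_s: 8.95
ee_pos: [0.6339, 0.0274, 0.0935]
eef_rot: [-3.136, 0.0, -2.93]
force: [5.8, -35.0, -1.4]
grip_width: 0.0002
grip_force: 17.3
```

The guard is at its stop (35 N). I'll back off, lift, and move so the wrist camera looks straight down on the start button.

```bash
python3 -m pendant '[[[0.1,-0.5,0],0],[[0.3,-1.5,0],0],[[0,0,3.5],0],[[0,0,3.5],0],[[0,0,3.5],0],[[-1.5,3.75,0],0],[[-1.5,3.75,0],0],[[-1.5,3.75,0],0],[[-1.5,3.75,0],0],[[-1.5,3.75,0],0],[[-1.5,3.75,0],0],[[-1.5,3.75,0],0],[[-1.5,3.75,0],0],[[-1.5,3.75,0],0],[[0,0,0],0],[[0,0,0],0]]'
python3 - <<'E'
from h import *
c=snap('wrist','w2.png');T=c['camera_from_world'];print('cam',-T[:3,:3].T@T[:3,3])
print('pred',proj(c,[[.44,.34,.071],[.524,.355,.084]]))
hsv=cv2.cvtColor(c['color'],cv2.COLOR_RGB2HSV)
m=((hsv[:,:,2]<60)).astype(np.uint8)
n,l,st,ce=cv2.connectedComponentsWithStats(m)
for i in range(1,n):
    if st[i,4]>150: print(st[i],ce[i].round(1),onz(c,[ce[i]],.071).round(4))
# tester check: guard/slide from scene
snap('scene')
E
```

```text
time_s: 10.28
ee_pos: [0.5017, 0.3492, 0.1981]
eef_rot: [3.141, -0.001, -2.926]
force: [0.5, -0.1, 0.3]
grip_width: 0.0001
grip_force: 0.0
cam [0.43329294 0.33492027 0.40307733]
pred [[284.66805952 135.49424092]
 [281.487895   220.01277292]]
[ 72  42  17  19 259] [79.9 51.1] [[0.4012 0.125  0.071 ]]
[275 126  24  23 427] [286.5 136.9] [[0.441  0.3421 0.071 ]]
[    0   184   560   236 64383] [267.4 344.5] [[0.6841 0.3725 0.071 ]]
```

The start button is at (286.5,136.9) in the wrist image, which is (0.441,0.342), 26 mm across as described. I'll move over it and lower in small steps.

```bash
python3 -m pendant '[[[-3.05,-0.35,0],0],[[-3.05,-0.35,0],0],[[0,0,-3],0],[[0,0,-3],0],[[0,0,-3],0],[[0,0,-2],0],[[0,0,-1.5],0],[[0,0,-0.5],0],[[0,0,0],0]]'; python3 -m pendant '[[[0,0,-0.4],0],[[0,0,-0.3],0],[[0,0,0],0]]'
```

```text
time_s: 11.13
ee_pos: [0.4417, 0.3397, 0.0676]
eef_rot: [-3.141, -0.002, -2.931]
force: [-0.2, 0.4, 0.3]
grip_width: 0.0006
grip_force: 0.0
time_s: 11.38
ee_pos: [0.4417, 0.3409, 0.0617]
eef_rot: [3.141, 0.001, -2.93]
force: [-0.1, 0.2, -0.0]
grip_width: 0.0006
grip_force: 0.0
```

```bash
python3 -m pendant '[[[0,0,-0.4],0],[[0,0,-0.4],0],[[0,0,-0.3],0],[[0,0,0],0]]'; python3 -m pendant '[[[0,0,-0.2],0],[[0,0,0],0]]'
```

```text
time_s: 11.72
ee_pos: [0.441, 0.3409, 0.0497]
eef_rot: [-3.141, -0.001, -2.929]
force: [0.4, 0.0, -0.3]
grip_width: 0.0006
grip_force: 0.0
time_s: 11.88
ee_pos: [0.4413, 0.341, 0.0482]
eef_rot: [-3.141, -0.0, -2.929]
force: [-0.3, 0.0, 0.2]
grip_width: 0.0005
grip_force: 0.0
```

```bash
python3 -m pendant '[[[0,0,-0.2],0],[[0,0,0],0]]'
```

```text
time_s: 12.05
ee_pos: [0.4413, 0.3409, 0.0462]
eef_rot: [-3.141, -0.0, -2.929]
force: [-0.3, -0.4, -0.1]
grip_width: 0.0005
grip_force: 0.0
```

```bash
python3 -m pendant '[[[0,0,-0.2],0],[[0,0,0],0]]';python3 -m pendant '[[[0,0,-0.2],0],[[0,0,0],0]]'
```

```text
time_s: 12.22
ee_pos: [0.4414, 0.3411, 0.0443]
eef_rot: [3.141, 0.0, -2.929]
force: [-0.1, -0.1, 1.0]
grip_width: 0.0003
grip_force: 0.7
time_s: 12.38
ee_pos: [0.4415, 0.3411, 0.0424]
eef_rot: [3.141, 0.0, -2.929]
force: [-0.5, 0.1, 2.7]
grip_width: 0.0002
grip_force: 1.5
```

```bash
python3 -m pendant '[[[0,0,-0.2],0],[[0,0,0],0]]'
```

```text
time_s: 12.55
ee_pos: [0.4415, 0.3411, 0.0404]
eef_rot: [3.141, 0.0, -2.929]
force: [-0.3, -0.2, 4.4]
grip_width: -0.0
grip_force: 2.2
```

```bash
python3 -m pendant '[[[0,0,-0.15],0],[[0,0,0],0],[[0,0,0],0]]'
```

```text
time_s: 12.8
ee_pos: [0.4416, 0.3412, 0.0401]
eef_rot: [3.141, 0.001, -2.929]
force: [-5.0, -3.4, 16.4]
grip_width: 0.0003
grip_force: 8.0
```

It bottomed out at 16 N after a spring ramp to about 5 N. Lifting clear and handing in.

```bash
python3 -m pendant '[[[0,0,1],0],[[0,0,3],0],[[0,0,4],0],[[0,0,4],0],[[0,0,0],0],[[0,0,0],0],[[0,0,0],0],[[0,0,0],0]]' && python3 -c "
from station import ctrl
print(ctrl.hand_in())"
```

```text
time_s: 13.47
ee_pos: [0.4408, 0.3406, 0.1575]
eef_rot: [-3.141, -0.002, -2.929]
force: [-0.1, 0.5, -0.0]
grip_width: 0.0001
grip_force: 0.0
the job is handed in; nothing more can be done
None
```

The job is handed in at 13.5 s: the slide and guard were each pushed to their hard stops, then the start button was pressed to its bottom and released; no verdict came back, and I checked the guard and button by force only, not by a final picture.

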